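Restock the supplies tray under the radio bridge

ROBOT

A 6-joint arm with a two-finger parallel gripper is mounted at the origin on the work surface. World frame = base frame: x ahead of the robot, y to its left, z up, the work surface at z = 0. Lengths are in mm, angles in degrees, forces in N, time in s.
With the tool pointing down it reaches from about 300 to 850 mm from the base axis. Payload 4.2 kg.
Tool frame: the origin (TCP) lies on the centre line of the jaws, within the pads' length; the fingertips stand 14 mm ahead of it and the grasp point (between the pads) lies 5 mm behind it; z points along the fingers, y is the line along which they close (so a half turn about z gives the same grasp; the last joint's range is limited). The gripper opens to 91 mm and grips with 3 to 60 N. Pads are 32 mm wide; open, the fingers measure 118 mm over their backs; the gripper's body (76 mm by 178 mm) begins 60 mm behind the grasp point.
Start: joints at [-77.521, 18.312, 89.639, -0, 72.044, -1.146], TCP at [135.452, -558.833, 227.976] pointing down, gripper open.
Joint ranges: [-177.97, 177.97], [-48.28, 115.42], [12.27, 149.76], [-77.06, 257.06], [2.81, 150.46], [-146.56, 146.56]. Speed limits (degrees/s): [147.25, 147.25, 180, 180, 180, 180].

INTERFACE

Orientations are given as [roll, pitch, yaw] about the fixed x, y, z axes, in that order (R = Rz(yaw) Ry(pitch) Rx(roll)).
In Python, from workcell import * gives the robot as it stands. The module is installed in compiled form; this text tells all that it offers.
- The arm moves only by the shell command python3 -m crank 'ROWS' [FORCE]. ROWS is JSON, a list of rows, each an object of numbers: "grip": the finger opening in m, from 0 to 0.0912; "x", "y", "z": the shift along the tool's x, y, z in m; "yaw": the turn about the tool's z in rad. In form: [{"grip": .., "x": .., "y": .., "z": .., "yaw": ..}, ...]. A call has exactly 5 rows; each row is the pose to reach, as a shift and turn from the pose commanded when the call began, along the tool's axes at that moment; what a row does not reach only later rows make up. A row lasts 1/12 s, in which the tool goes at most 41.7 mm and 7.16 degrees, less where a joint would pass 70% of its speed; a pose out of reach is approached as far as the arm can. A call with a gripper value outside its range is refused whole. The fingers move at their own pace and stop on an object; FORCE is the grip in N (left out, the last holds). Time passes only in rows, so rows that repeat a pose let the fingers close, or fill a call up. It gives the time, the measured TCP pose, the force, the opening and the grip force at its end, in the units of the state.
- state(): the state, without advancing time (a new reading comes with each control period).
- grab_frame(name): name is "side" or "top"; returns the picture (400x640x3 uint8, red, green, blue); there is no depth.
- camera_model(name): a dict with "intrinsics" (3x3 intrinsics, pixels), "R" (3x3) and "t" (3): a world point X has camera coordinates R X + t. Camera axes: x right, y down, z forward; pixel columns grow to the right and rows downward; lengths in mm; the calibration is good to about 2 mm. A picture is of the moment at which its call begins. camera_model takes no time and is no camera call.
- job_done(): hands the job in; it is judged then, once.
The state is a dict: "time_s": time; "qpos": joint angles; "qvel": joint speeds; "effort": joint torques, N m; "ee_pos": TCP position; "ee_rot": TCP orientation; "force": force on the tool from outside, world axes, zero at the start; "torque": the same for the moment, N m; "gripper_width": finger opening in mm; "gripper_force": force on a finger pad.
Only numpy, scipy, OpenCV 4.12 (cv2) and the standard library are available. Lean on these libraries where they do the work, as an engineer would, in place of code of your own. Each camera call takes 0.05 s, during which the arm holds its last target. There are 200 camera calls.

TASK

Draw the grey tray out by its tongue until it is clear of the equipment bridge, take the empty tin out of it and stand the tin in the middle of the cork mat, and stand every jar and bottle that is on the desk upright in the tray. Then slide the tray back through the gap under the bridge until it is fully home against the stop, with everything in it still standing (the bottles pass only on the light bar's side, not under the hanging power supply), and let go. Leave the other things on the desk where they are.

Things in the scene. Friction and masses are not known exactly. Their poses are not given: they have to be found in the camera images.
- bridge: fixed bridge: clear acrylic board (135 to 143 mm high) with aluminium front edge, on two plywood cheeks 12 mm thick, 200 mm deep, 270 mm apart (y -135 to 135). Origin on the desk below the middle of the front edge; x points in under it, y left, z up. A tuner on top, from x = 120 mm back, rises to 208 mm. A 30 mm high stop batten on the desk has its face at x = 175 mm
- supply: dark metal power supply box hung under the bridge board on one side (left or right from start to start): 160 mm deep (x), 115 mm wide (y), 50 mm high; origin at the middle of its lower front edge, 15 mm in from the bridge's front; so only 85 mm are clear below it. Axes as the bridge's.
- lightbar: slim white light bar hung under the bridge board on the other side: 160 mm deep (x), 40 mm wide (y), 12 mm high; origin at the middle of its lower front edge, 123 mm above the desk. Axes as the bridge's.
- tray: loose tray of grey sheet metal, 170 mm deep (x), 250 wide (y), rim 30 high, walls and floor 5 thick, 450 g, sliding on the desk (up to about 14 N when loaded). Origin at the centre of its underside; x points in under the bridge, as the bridge's x. Home, its back touches the stop and its origin is at x = 90 mm in the bridge's frame; it starts 12 to 25 mm short of that
- tongue (a point): the grip point of the tray's black upright tongue, 32 mm above the desk, 160 mm in front of the tray's origin (x = -160 mm). The tongue sticks out from the middle of the tray's front wall towards the robot: 12 mm thick (y), from x = -85 to -180 mm, from 10 to 55 mm above the desk
- tin: empty open-topped steel tin, 56 mm diameter at the rim, slightly narrower below, 60 mm tall, 60 g, standing in the tray at the start; origin at the centre of its underside, z up.
- mat: fixed square cork mat, 110 x 110 mm, 4 mm thick, on the desk to the left or right; origin at the centre of its underside.
- jar_a: jar of 52 mm diameter and 60 mm tall, glass, straight-sided up to about 35 mm, then a short rounded shoulder and a slightly narrower steel screw lid on top; 110 g; origin at the centre of its underside, z up along it; may be absent
- jar_b: jar (same as jar_a) of 52 mm diameter and 60 mm tall, glass, straight-sided up to about 35 mm, then a short rounded shoulder and a slightly narrower steel screw lid on top; 110 g; origin at the centre of its underside, z up along it; may be absent
- bottle_a: bottle of 52 mm diameter and 100 mm tall, white with a narrower black cap; straight-sided up to about 50 mm, above that rounded shoulders and the narrow cap; 120 g; origin at the centre of its underside, z up along it; may be absent
- bottle_b: bottle (same as bottle_a) of 52 mm diameter and 100 mm tall, white with a narrower black cap; straight-sided up to about 50 mm, above that rounded shoulders and the narrow cap; 120 g; origin at the centre of its underside, z up along it; may be absent
- mug: bystander: blue mug 85 mm tall
- mic: bystander: black hand microphone, 85 x 52 x 30 mm
- screwdriver: bystander: screwdriver 170 mm long, lying
- wrench: bystander: wrench 130 mm long, lying
- terminals: bystander: white terminal block, 60 x 22 x 20 mm
- spool: bystander: spool of copper wire, 52 mm diameter, 30 mm tall
Mind the look-alikes: they are no part of the job. What is shaped like the bottle_b but blue is not meant. Leave any yellow look-alike of the bottle_a alone.

How it is judged (in metres and radians):
On the way, in this order (a step that is already met when the one before it is completed fails the run):
1. the tray is drawn out clear of the bridge (x of tray in the frame of bridge below -0.07 m), for 0.2 s.
2. the tin stands on the mat and every jar and bottle stands in the tray (horizontal distance between tin and mat below 0.04 m and height (world z) of tin below 0.012 m and angle between each of tin, jar_a, jar_b, bottle_a, bottle_b's own z axis and vertical below 0.12 rad and linear speed of each of tin, jar_a, jar_b, bottle_a, bottle_b below 0.03 m/s and x of jar_a in the frame of tray between -0.08 and 0.08 m and y of jar_a in the frame of tray between -0.12 and 0.12 m and z of each of jar_a, jar_b, bottle_a, bottle_b in the frame of tray below 0.015 m and x of jar_b in the frame of tray between -0.08 and 0.08 m and y of jar_b in the frame of tray between -0.12 and 0.12 m and x of bottle_a in the frame of tray between -0.08 and 0.08 m and y of bottle_a in the frame of tray between -0.12 and 0.12 m and x of bottle_b in the frame of tray between -0.08 and 0.08 m and y of bottle_b in the frame of tray between -0.12 and 0.12 m), for 0.2 s.
At the end, for the whole second after the job is handed in: The tray is home under the bridge, within 11 mm of the stop, flat on the desk; every jar and bottle present stands upright (within 7 degrees) on the tray's floor; the tin stands upright on the mat, its centre within 40 mm of the mat's centre; all released and at rest (all of step 2 and x of tray in the frame of bridge above 0.079 m and z of tray in the frame of bridge below 0.008 m and linear speed of tray below 0.02 m/s); the robot touches nothing.
It fails at once if one of the bystanders is pushed more than 6 cm from its place (distance of any of mug, mic, screwdriver, wrench, terminals, spool from where it was at the start of the episode above 0.06 m).
Of jar_a, jar_b, bottle_a, bottle_b only 2 to 4 are there at a start; the rules pass over those that are not, and their reading is None.
At some moment in a run one of jar_a, jar_b, tin may be knocked a few centimetres aside while the robot is not near it.
It also fails if it takes over 210 s, if anything falls off the work surface, if the arm or the gripper's body presses on something with over 40 N, if the wrist force passes 120 N, or if a joint passes its speed limit or range.

## Working session

There is one attempt and no reset: what is moved stays moved. The work goes in short steps, Python scripts to look and compute and a shell command to move; the robot and the scene stay as the last step left them, time stands still between calls to the robot, and variables do not carry over. Pictures are saved under pics/ and viewed, at most 14 in all, crops included, and the job is handed in when it is done.

```bash
mkdir -p pics; python3 - <<'E'
from workcell import *
import cv2
s=state();print({k:s[k] for k in('time_s','ee_pos','ee_rot','gripper_width','force')})
for n in('top','side'):
    cv2.imwrite(f'pics/{n}0.png',grab_frame(n)[:,:,::-1]);c=camera_model(n);print(n,c)
E
```

```text
{'time_s': 0.0, 'ee_pos': array([ 135.34742612, -558.34957053,  227.12639718]), 'ee_rot': array([-1.79898778e+02, -2.84217447e-03,  1.36241084e+01]), 'gripper_width': 91.23549963010454, 'force': array([-0.01607722,  0.46817711, -0.20898806])}
top {'intrinsics': array([[374.74687791,   0.        , 323.21115264],
       [  0.        , 374.74687791, 196.40367995],
       [  0.        ,   0.        ,   1.        ]]), 'R': array([[ 0.13400748, -0.99097874, -0.00177   ],
       [-0.96776849, -0.13048409, -0.21540208],
       [ 0.21322793,  0.03057845, -0.97652384]]), 't': array([ -56.63869238,  590.26869452, 1101.99947114])}
side {'intrinsics': array([[444.27704631,   0.        , 320.5018633 ],
       [  0.        , 444.27704631, 195.33300097],
       [  0.        ,   0.        ,   1.        ]]), 'R': array([[-0.66648315, -0.74551754,  0.00195142],
       [-0.5067515 ,  0.4511064 , -0.73464681],
       [ 0.54681178, -0.4906186 , -0.67844695]]), 't': array([387.63726461, 347.74025019, 958.63111224])}
```

View pics/top0.png

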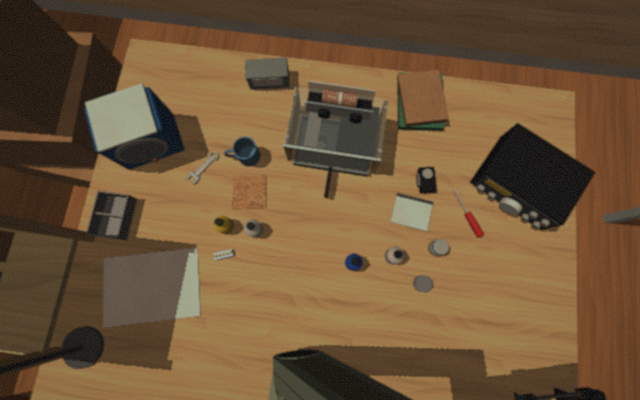

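View pics/side0.png

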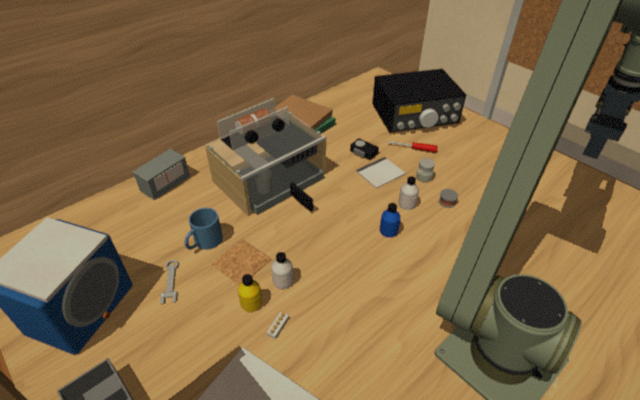

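```bash
python3 - <<'E'
import cv2,numpy as np
t=cv2.imread('pics/top0.png');s=cv2.imread('pics/side0.png')
r=lambda a,f:cv2.resize(a,None,fx=f,fy=f,interpolation=cv2.INTER_CUBIC)
a=r(t[70:210,270:405],4); cv2.imwrite('pics/c1.png',cv2.convertScaleAbs(a,alpha=1.5))
b=r(s[90:215,195:455],3); c=r(t[215:300,335:460],3);d=r(t[170:265,180:280],3)
H=np.zeros((375+190,780,3),np.uint8);H[:375]=b
cv2.imwrite('pics/c2.png',cv2.convertScaleAbs(b,alpha=1.5))
e=np.zeros((285,680,3),np.uint8);e[:255,:375]=c;e[:285,380:]=d
cv2.imwrite('pics/c3.png',cv2.convertScaleAbs(e,alpha=1.5))
E
```

```text
(no output)
```

View pics/c1.png

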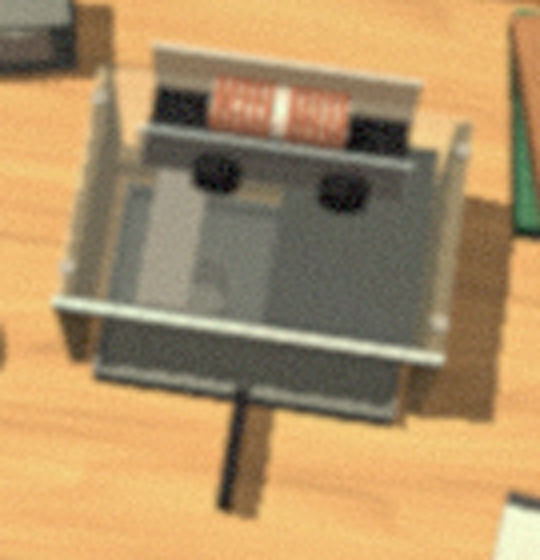

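View pics/c2.png

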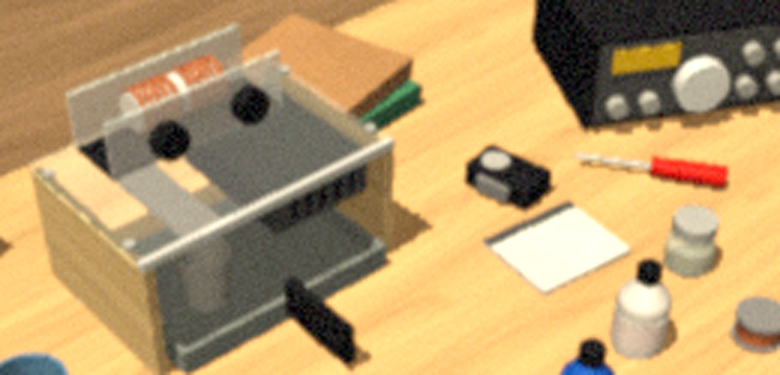

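View pics/c3.png

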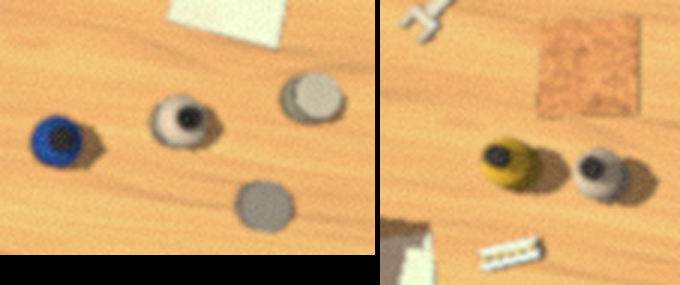

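```bash
cat > h.py <<'E'
from workcell import *
import numpy as np,cv2
def w(n,u,v,z):
    c=camera_model(n);R,t=c['R'],c['t'];d=R.T@np.linalg.solve(c['intrinsics'],[u,v,1]);o=-R.T@t
    return np.round(o+d*(z-o[2])/d[2],1)[:2]
def crop(n,fn,box,f,a=1.5):
    u0,v0,u1,v1=box;im=grab_frame(n)[v0:v1,u0:u1,::-1]
    cv2.imwrite(fn,cv2.convertScaleAbs(cv2.resize(im,None,fx=f,fy=f,interpolation=cv2.INTER_CUBIC),alpha=a))
def px(p,off,f): return (p[0]+.5)/f-.5+off[0],(p[1]+.5)/f-.5+off[1]
E
python3 - <<'E'
from h import *
T=lambda p,z:w('top',*px(p,(270,70),4),z)
S=lambda p,z:w('side',*px(p,(195,90),3),z)
C=lambda p,z:w('top',*px(p,(335,215),3),z)
D=lambda p,z:w('top',*px((p[0]-380,p[1]),(180,170),3),z)
print('edge top',T((55,303),143),T((442,358),143),'side',S((143,265),135),S((392,145),143))
print('tray front',T((97,378),30),T((393,417),30),'side',S((183,362),0),S((385,265),0),S((383,245),30))
print('tongue end',T((226,500),55),'root',T((243,392),55),'side',S((350,328),55),S((289,282),55))
print('supply lower front? T',T((270,300),90))
print('botR',C((189,118),100),S((650,268),100),'jar',C((319,97),60),S((694,220),60))
print('botL',D((591,168),100),w('side',281,258,100))
print('spool',C((265,207),30),'blue',C((62,139),100),'yellow',D((497,156),100))
print('mat',[D(p,4) for p in((537,22),(635,17),(637,117),(537,117))])
E
```

```text
edge top [714.1 159.3] [ 709.9 -131.5] side [720.4 155.8] [ 700.3 -124.8]
tray front [694.3 133.4] [ 693.7 -109.8] side [717.  130.8] [ 694.4 -111.3] [ 693.2 -107.3]
tongue end [601.5  14.8] root [690.8  13.1] side [601.3  16.9] [689.7  18.4]
supply lower front? T [757.6   1.1]
botR [ 443.4 -216.4] [ 441.1 -213.3] jar [ 485.5 -352. ] [ 486.1 -345.4]
botL [467.7 224.9] [460.6 231.2]
spool [ 370.8 -314. ] blue [406.9 -96.4] yellow [467.  319.3]
mat [array([630.6, 333.3]), array([650.7, 226.9]), array([540. , 205.9]), array([525.5, 313.5])]
```

```bash
python3 -m crank '[{"grip":0.09,"yaw":0.119},{"grip":0.09,"yaw":0.238},{"grip":0.09,"yaw":0.238},{"grip":0.09,"yaw":0.238},{"grip":0.09,"yaw":0.238}]'
for i in 1; do :; done
python3 -m crank '[{"grip":0.05,"x":0.0245,"y":-0.0287},{"grip":0.05,"x":0.049,"y":-0.0574},{"grip":0.05,"x":0.0735,"y":-0.0861},{"grip":0.05,"x":0.098,"y":-0.1148},{"grip":0.05,"x":0.1225,"y":-0.1436}]'
python3 -m crank '[{"grip":0.05,"x":0.0245,"y":-0.0287},{"grip":0.05,"x":0.049,"y":-0.0574},{"grip":0.05,"x":0.0735,"y":-0.0861},{"grip":0.05,"x":0.098,"y":-0.1148},{"grip":0.05,"x":0.1225,"y":-0.1436}]'
```

```text
validation failed for argument at $[0]...
validation failed for argument at $[0]...
validation failed for argument at $[0]...
```

```bash
python3 -m crank '[{"grip":0.09,"x":0,"y":0,"z":0,"yaw":0.119},{"grip":0.09,"x":0,"y":0,"z":0,"yaw":0.238},{"grip":0.09,"x":0,"y":0,"z":0,"yaw":0.238},{"grip":0.09,"x":0,"y":0,"z":0,"yaw":0.238},{"grip":0.09,"x":0,"y":0,"z":0,"yaw":0.238}]'
python3 -m crank '[{"grip":0.05,"x":0.0245,"y":-0.0287,"z":0,"yaw":0},{"grip":0.05,"x":0.049,"y":-0.0574,"z":0,"yaw":0},{"grip":0.05,"x":0.0735,"y":-0.0861,"z":0,"yaw":0},{"grip":0.05,"x":0.098,"y":-0.1148,"z":0,"yaw":0},{"grip":0.05,"x":0.1225,"y":-0.1436,"z":0,"yaw":0}]'
```

```text
time_s: 0.52
ee_pos: [135.4, -558.7, 227.8]
ee_rot: [-180.0, 0.0, 0.1]
force: [-0.5, 0.1, -0.1]
gripper_width: 90.0
gripper_force: 0.0
time_s: 0.93
ee_pos: [258.7, -413.8, 228.0]
ee_rot: [180.0, -0.0, 0.1]
force: [-0.4, -0.3, 0.0]
gripper_width: 59.5
gripper_force: 0.0
```

```bash
python3 -m crank '[{"grip":0.05,"x":0.0245,"y":-0.0287,"z":0,"yaw":0},{"grip":0.05,"x":0.049,"y":-0.0574,"z":0,"yaw":0},{"grip":0.05,"x":0.0735,"y":-0.0861,"z":0,"yaw":0},{"grip":0.05,"x":0.098,"y":-0.1148,"z":0,"yaw":0},{"grip":0.05,"x":0.1225,"y":-0.1436,"z":0,"yaw":0}]' >/dev/null
python3 -m crank '[{"grip":0.05,"x":0.0245,"y":-0.0287,"z":0,"yaw":0},{"grip":0.05,"x":0.049,"y":-0.0574,"z":0,"yaw":0},{"grip":0.05,"x":0.0735,"y":-0.0861,"z":0,"yaw":0},{"grip":0.05,"x":0.098,"y":-0.1148,"z":0,"yaw":0},{"grip":0.05,"x":0.1225,"y":-0.1436,"z":0,"yaw":0}]'>/dev/null
python3 -m crank '[{"grip":0.05,"x":0.0245,"y":-0.0287,"z":0,"yaw":0},{"grip":0.05,"x":0.049,"y":-0.0574,"z":0,"yaw":0},{"grip":0.05,"x":0.0735,"y":-0.0861,"z":0,"yaw":0},{"grip":0.05,"x":0.098,"y":-0.1148,"z":0,"yaw":0},{"grip":0.05,"x":0.1225,"y":-0.1426,"z":0,"yaw":0}]'
python3 -m crank '[{"grip":0.05,"x":0,"y":0,"z":0.038,"yaw":0},{"grip":0.05,"x":0,"y":0,"z":0.076,"yaw":0},{"grip":0.05,"x":0,"y":0,"z":0.1,"yaw":0},{"grip":0.05,"x":0,"y":0,"z":0.12,"yaw":0},{"grip":0.05,"x":0,"y":0,"z":0.12,"yaw":0}]'
python3 - <<'E'
from h import *
crop('top','pics/g1.png',(230,70,480,270),3)
E
```

```text
time_s: 2.18
ee_pos: [626.5, 16.3, 227.9]
ee_rot: [180.0, 0.0, 0.1]
force: [0.6, -0.8, 0.8]
gripper_width: 49.7
gripper_force: 0.0
time_s: 2.6
ee_pos: [622.4, 14.6, 103.0]
ee_rot: [180.0, 0.6, 0.1]
force: [-0.5, 0.2, -0.0]
gripper_width: 50.1
gripper_force: 0.0
```

View pics/g1.png

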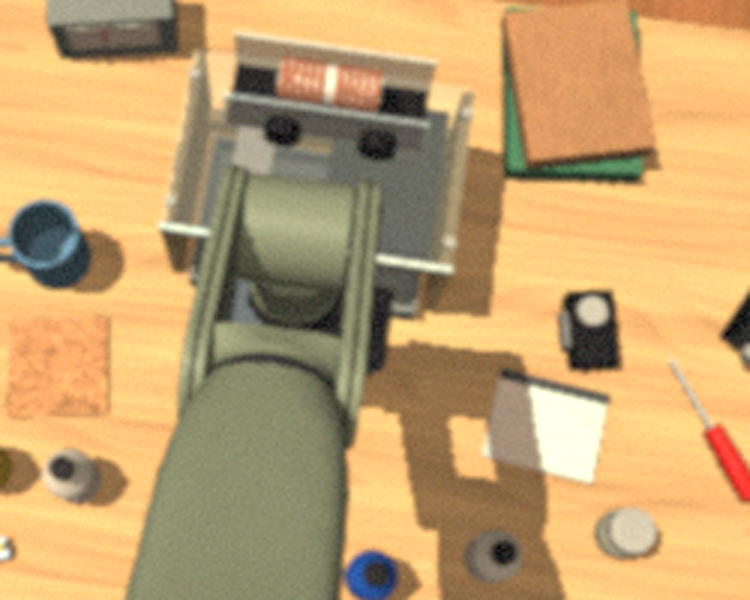

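```bash
python3 -m crank '[{"grip":0.05,"x":0.001,"y":-0.0005,"z":0.02,"yaw":0},{"grip":0.05,"x":0.001,"y":-0.0005,"z":0.04,"yaw":0},{"grip":0.05,"x":0.001,"y":-0.0005,"z":0.06,"yaw":0},{"grip":0.05,"x":0.001,"y":-0.0005,"z":0.078,"yaw":0},{"grip":0.05,"x":0.001,"y":-0.0005,"z":0.078,"yaw":0}]' 30
python3 -m crank '[{"grip":0.0,"x":0,"y":0,"z":0,"yaw":0},{"grip":0.0,"x":0,"y":0,"z":0,"yaw":0},{"grip":0.0,"x":0,"y":0,"z":0,"yaw":0},{"grip":0.0,"x":0,"y":0,"z":0,"yaw":0},{"grip":0.0,"x":0,"y":0,"z":0,"yaw":0}]' 30
```

```text
time_s: 3.07
ee_pos: [625.5, 14.8, 28.5]
ee_rot: [180.0, 0.2, 0.0]
force: [-0.9, 0.2, 0.2]
gripper_width: 50.4
gripper_force: 0.0
time_s: 3.48
ee_pos: [627.2, 14.9, 31.1]
ee_rot: [180.0, -0.1, -0.0]
force: [-0.7, 0.4, 0.6]
gripper_width: 19.4
gripper_force: 0.0
```

```bash
python3 -m crank '[{"grip":0.0,"x":0,"y":0,"z":0,"yaw":0},{"grip":0.0,"x":0,"y":0,"z":0,"yaw":0},{"grip":0.0,"x":0,"y":0,"z":0,"yaw":0},{"grip":0.0,"x":-0.003,"y":0,"z":0,"yaw":0},{"grip":0.0,"x":-0.008,"y":0,"z":0,"yaw":0}]' 30
python3 -m crank '[{"grip":0.0,"x":-0.008,"y":0,"z":0,"yaw":0},{"grip":0.0,"x":-0.018,"y":0,"z":0,"yaw":0},{"grip":0.0,"x":-0.028,"y":0,"z":0,"yaw":0},{"grip":0.0,"x":-0.038,"y":0,"z":0,"yaw":0},{"grip":0.0,"x":-0.048,"y":0,"z":0,"yaw":0}]'
python3 -m crank '[{"grip":0.0,"x":-0.011,"y":0,"z":0,"yaw":0},{"grip":0.0,"x":-0.022,"y":0,"z":0,"yaw":0},{"grip":0.0,"x":-0.034,"y":0,"z":0,"yaw":0},{"grip":0.0,"x":-0.046,"y":0,"z":0,"yaw":0},{"grip":0.0,"x":-0.057,"y":0,"z":0,"yaw":0}]'
python3 -m crank '[{"grip":0.0,"x":-0.011,"y":0,"z":0,"yaw":0},{"grip":0.0,"x":-0.022,"y":0,"z":0,"yaw":0},{"grip":0.0,"x":-0.034,"y":0,"z":0,"yaw":0},{"grip":0.0,"x":-0.044,"y":0,"z":0,"yaw":0},{"grip":0.0,"x":-0.052,"y":0,"z":0,"yaw":0}]'
python3 -m crank '[{"grip":0.0,"x":0,"y":0,"z":0,"yaw":0},{"grip":0.0,"x":0,"y":0,"z":0,"yaw":0},{"grip":0.05,"x":0,"y":0,"z":0,"yaw":0},{"grip":0.05,"x":0,"y":0,"z":0,"yaw":0},{"grip":0.05,"x":0,"y":0,"z":0,"yaw":0}]'
```

```text
time_s: 3.9
ee_pos: [620.7, 15.0, 30.5]
ee_rot: [-180.0, -0.3, 0.0]
force: [5.0, -0.8, 2.1]
gripper_width: 12.1
gripper_force: 30.0
time_s: 4.32
ee_pos: [571.4, 15.2, 30.5]
ee_rot: [-180.0, -0.2, 0.0]
force: [4.5, 0.8, 2.3]
gripper_width: 11.7
gripper_force: 30.0
time_s: 4.73
ee_pos: [514.2, 15.1, 30.5]
ee_rot: [-180.0, -0.2, 0.0]
force: [4.8, -1.0, 1.7]
gripper_width: 11.9
gripper_force: 30.0
time_s: 5.15
ee_pos: [462.1, 15.1, 30.5]
ee_rot: [180.0, -0.2, 0.0]
force: [5.3, 0.0, 3.0]
gripper_width: 12.0
gripper_force: 30.0
time_s: 5.57
ee_pos: [459.9, 15.0, 29.3]
ee_rot: [180.0, 0.2, -0.0]
force: [-0.7, 0.1, 1.0]
gripper_width: 29.0
gripper_force: 0.0
```

```bash
python3 -m crank '[{"grip":0.05,"x":0,"y":0,"z":-0.035,"yaw":0},{"grip":0.05,"x":0,"y":0,"z":-0.075,"yaw":0},{"grip":0.05,"x":0,"y":0,"z":-0.115,"yaw":0},{"grip":0.08,"x":0,"y":0,"z":-0.15,"yaw":0},{"grip":0.08,"x":0,"y":0.025,"z":-0.17,"yaw":0}]'
python3 -m crank '[{"grip":0.08,"x":0,"y":0.04,"z":0,"yaw":0},{"grip":0.08,"x":0,"y":0.08,"z":0,"yaw":0},{"grip":0.08,"x":0,"y":0.12,"z":0,"yaw":0},{"grip":0.08,"x":-0.018,"y":0.16,"z":0,"yaw":0},{"grip":0.08,"x":-0.018,"y":0.2,"z":0,"yaw":0}]'
python3 - <<'E'
from h import *
crop('top','pics/g2.png',(225,110,475,310),3)
s=grab_frame('side');cv2.imwrite('pics/s2.png',cv2.convertScaleAbs(cv2.resize(s[100:320,180:460,::-1],None,fx=2.7,fy=2.7,interpolation=2),alpha=1.5))
E
```

```text
time_s: 5.98
ee_pos: [462.4, -7.9, 203.4]
ee_rot: [-179.9, -0.2, 0.2]
force: [1.0, -0.4, 0.2]
gripper_width: 60.1
gripper_force: 0.0
time_s: 6.4
ee_pos: [440.2, -210.1, 199.1]
ee_rot: [-179.9, 0.3, 0.0]
force: [0.7, 0.1, -0.0]
gripper_width: 80.2
gripper_force: 0.0
```

View pics/g2.png

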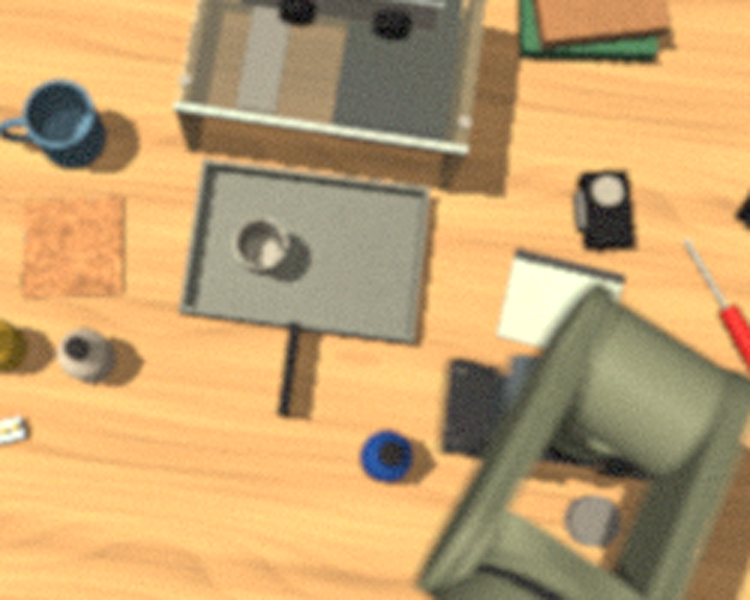

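View pics/s2.png

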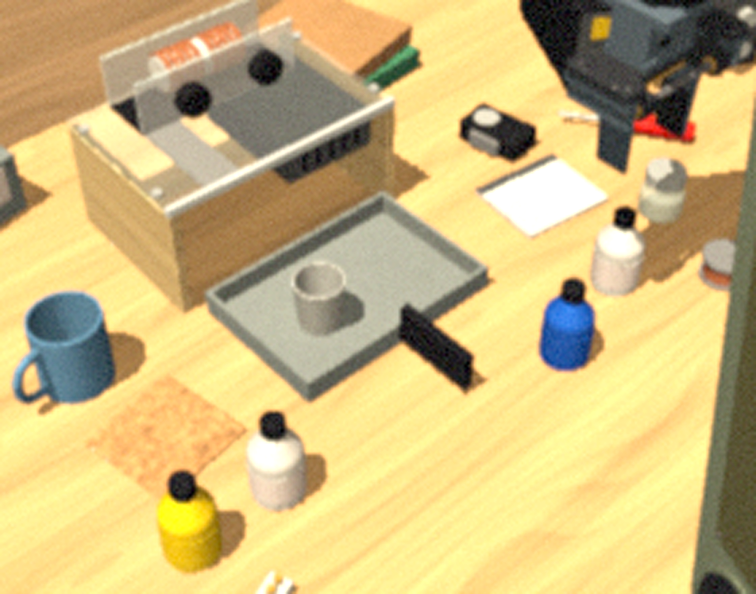

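```bash
python3 - <<'E'
from h import *
T=lambda p,z:w('top',*px(p,(225,110),3),z)
S=lambda p,z:w('side',*px(p,(180,100),2.7),z)
print('tray',[T(p,30) for p in((184,312),(417,343),(207,163),(433,188))],'side',[S(p,30) for p in((209,297),(383,200),(487,270),(308,384))])
print('tongue tip',T((286,412),55),S((470,360),55))
print('tin',T((263,245),65),S((320,277),65))
m=[T(p,4) for p in((25,198),(124,196),(125,295),(23,296))];print('mat',np.mean(m,0), np.mean([S(p,4) for p in((168,376),(244,431),(165,492),(90,440))],0))
print('botL',T((77,349),100),S((274,420),100),'botR',S((624,217),100),'jar',S((666,168),60),'supply',T((332,125),85),T((332,125),135))
E
```

```text
tray [array([528.6, 133.5]), array([ 528.7, -114.5]), array([694.6, 134.2]), array([ 699.3, -112.9])] side [array([689.7, 142. ]), array([686.2, -97.7]), array([ 526.4, -103. ]), array([528.6, 141. ])]
tongue tip [436.8  11.7] [431.4  19.2]
tin [603.9  58.6] [607.2  59.3]
mat [589.325 267.325] [588.2 267.5]
botL [466.9 223.8] [466.8 225.8] botR [ 439.2 -208.6] jar [ 488.7 -350.5] supply [736.7   3.9] [719.1   3.2]
```

```bash
python3 -m crank '[{"grip":0.085,"x":0.011,"y":0.035,"z":0,"yaw":0},{"grip":0.085,"x":0.022,"y":0.07,"z":0,"yaw":0},{"grip":0.085,"x":0.033,"y":0.105,"z":0,"yaw":0},{"grip":0.085,"x":0.0435,"y":0.1395,"z":0.01,"yaw":0},{"grip":0.085,"x":0.0435,"y":0.1395,"z":0.04,"yaw":0}]'
python3 -m crank '[{"grip":0.085,"x":0,"y":0,"z":0.035,"yaw":0},{"grip":0.085,"x":0,"y":0,"z":0.07,"yaw":0},{"grip":0.085,"x":0,"y":0,"z":0.1,"yaw":0},{"grip":0.085,"x":0,"y":0,"z":0.125,"yaw":0},{"grip":0.085,"x":0,"y":0,"z":0.139,"yaw":0}]'
python3 -m crank '[{"grip":0.045,"x":0,"y":0,"z":0,"yaw":0},{"grip":0.045,"x":0,"y":0,"z":0,"yaw":0},{"grip":0.045,"x":0,"y":0,"z":0,"yaw":0},{"grip":0.045,"x":0,"y":0,"z":0,"yaw":0},{"grip":0.045,"x":0,"y":0,"z":0,"yaw":0}]' 15
python3 -m crank '[{"grip":0.045,"x":0,"y":0,"z":0,"yaw":0},{"grip":0.045,"x":0,"y":0,"z":0,"yaw":0},{"grip":0.045,"x":0,"y":0,"z":0,"yaw":0},{"grip":0.045,"x":0,"y":0,"z":-0.002,"yaw":0},{"grip":0.045,"x":0,"y":0,"z":-0.005,"yaw":0}]'
```

```text
time_s: 6.92
ee_pos: [491.3, -355.8, 162.6]
ee_rot: [179.5, -0.5, -0.2]
force: [0.3, -0.0, 1.4]
gripper_width: 84.9
gripper_force: 0.0
time_s: 7.33
ee_pos: [484.9, -346.5, 16.9]
ee_rot: [-179.7, 0.4, 0.0]
force: [-0.4, 0.5, 0.2]
gripper_width: 84.8
gripper_force: 0.0
time_s: 7.75
ee_pos: [487.8, -349.6, 22.4]
ee_rot: [179.9, -0.1, 0.0]
force: [-0.6, -0.9, 0.4]
gripper_width: 54.7
gripper_force: 0.4
time_s: 8.17
ee_pos: [486.5, -348.8, 25.8]
ee_rot: [-180.0, 0.1, -0.0]
force: [-0.3, -0.6, -0.9]
gripper_width: 51.7
gripper_force: 15.0
```

```bash
python3 -m crank '[{"grip":0.045,"x":0,"y":0,"z":-0.012,"yaw":0},{"grip":0.045,"x":0,"y":0,"z":-0.032,"yaw":0},{"grip":0.045,"x":0,"y":0,"z":-0.055,"yaw":0},{"grip":0.045,"x":0.002,"y":-0.005,"z":-0.075,"yaw":0},{"grip":0.045,"x":0.008,"y":-0.02,"z":-0.085,"yaw":0}]' 20
python3 -m crank '[{"grip":0.045,"x":0.0108,"y":-0.027,"z":0,"yaw":0},{"grip":0.045,"x":0.0226,"y":-0.056,"z":0,"yaw":0},{"grip":0.045,"x":0.035,"y":-0.086,"z":0,"yaw":0},{"grip":0.045,"x":0.047,"y":-0.116,"z":0,"yaw":0},{"grip":0.045,"x":0.059,"y":-0.146,"z":0,"yaw":0}]' 
python3 -m crank '[{"grip":0.045,"x":0.0116,"y":-0.029,"z":0,"yaw":0},{"grip":0.045,"x":0.0236,"y":-0.059,"z":0,"yaw":0},{"grip":0.045,"x":0.036,"y":-0.089,"z":0,"yaw":0},{"grip":0.045,"x":0.048,"y":-0.119,"z":0,"yaw":0},{"grip":0.045,"x":0.057,"y":-0.142,"z":0,"yaw":0}]' 
python3 -m crank '[{"grip":0.045,"x":0,"y":0,"z":0.015,"yaw":0},{"grip":0.045,"x":0,"y":0,"z":0.035,"yaw":0},{"grip":0.045,"x":0,"y":0,"z":0.055,"yaw":0},{"grip":0.045,"x":0,"y":0,"z":0.073,"yaw":0},{"grip":0.045,"x":0,"y":0,"z":0.08,"yaw":0}]' 
python3 -m crank '[{"grip":0.045,"x":0,"y":0,"z":0.003,"yaw":0},{"grip":0.045,"x":0,"y":0,"z":0.004,"yaw":0},{"grip":0.045,"x":0,"y":0,"z":0.004,"yaw":0},{"grip":0.075,"x":0,"y":0,"z":0.004,"yaw":0},{"grip":0.075,"x":0,"y":0,"z":0.004,"yaw":0}]' 
python3 -m crank '[{"grip":0.075,"x":0,"y":0,"z":0,"yaw":0},{"grip":0.075,"x":0,"y":0,"z":-0.01,"yaw":0},{"grip":0.075,"x":0,"y":0,"z":-0.04,"yaw":0},{"grip":0.08,"x":0,"y":0,"z":-0.07,"yaw":0},{"grip":0.085,"x":0,"y":0,"z":-0.1,"yaw":0}]' 
```

```text
time_s: 8.58
ee_pos: [495.4, -331.0, 113.4]
ee_rot: [179.8, -0.2, -0.1]
force: [1.1, -0.5, -1.4]
gripper_width: 51.3
gripper_force: 20.0
time_s: 9.0
ee_pos: [553.9, -181.7, 110.8]
ee_rot: [-180.0, 0.1, -0.0]
force: [-0.1, 0.6, -0.3]
gripper_width: 51.1
gripper_force: 20.0
time_s: 9.42
ee_pos: [611.3, -38.8, 110.7]
ee_rot: [-180.0, 0.0, 0.0]
force: [0.1, 1.1, -1.1]
gripper_width: 51.6
gripper_force: 20.0
time_s: 9.83
ee_pos: [608.8, -40.8, 28.1]
ee_rot: [-180.0, 0.3, -0.0]
force: [0.5, -1.1, -1.9]
gripper_width: 51.5
gripper_force: 20.0
time_s: 10.25
ee_pos: [611.7, -41.3, 27.6]
ee_rot: [180.0, -0.1, -0.0]
force: [-0.3, 0.7, 0.0]
gripper_width: 62.1
gripper_force: 0.0
time_s: 10.67
ee_pos: [610.9, -41.2, 128.7]
ee_rot: [180.0, 0.0, -0.0]
force: [0.1, -0.2, -0.4]
gripper_width: 83.3
gripper_force: 0.0
```

```bash
python3 -m crank '[{"grip":0.085,"x":-0.002,"y":-0.03,"z":0,"yaw":0},{"grip":0.085,"x":-0.005,"y":-0.065,"z":0,"yaw":0},{"grip":0.085,"x":-0.0055,"y":-0.1,"z":0,"yaw":0},{"grip":0.085,"x":-0.0055,"y":-0.1,"z":0.02,"yaw":0},{"grip":0.085,"x":-0.0055,"y":-0.1,"z":0.045,"yaw":0}]'
python3 -m crank '[{"grip":0.085,"x":0,"y":0,"z":0.02,"yaw":0},{"grip":0.085,"x":0,"y":0,"z":0.036,"yaw":0},{"grip":0.05,"x":0,"y":0,"z":0.036,"yaw":0},{"grip":0.05,"x":0,"y":0,"z":0.036,"yaw":0},{"grip":0.05,"x":0,"y":0,"z":0.036,"yaw":0}]' 10
python3 -m crank '[{"grip":0.05,"x":0,"y":0,"z":0,"yaw":0},{"grip":0.05,"x":0,"y":0,"z":0,"yaw":0},{"grip":0.05,"x":0,"y":0,"z":0,"yaw":0},{"grip":0.05,"x":0,"y":0,"z":-0.002,"yaw":0},{"grip":0.05,"x":0,"y":0,"z":-0.006,"yaw":0}]'
```

```text
time_s: 11.08
ee_pos: [607.7, 61.1, 84.8]
ee_rot: [-180.0, -0.4, 0.2]
force: [-0.3, -1.1, -0.8]
gripper_width: 85.1
gripper_force: 0.0
time_s: 11.5
ee_pos: [606.6, 58.8, 47.4]
ee_rot: [-180.0, -0.1, -0.0]
force: [-0.2, 0.6, 0.9]
gripper_width: 67.5
gripper_force: 0.0
time_s: 11.92
ee_pos: [605.1, 58.6, 51.9]
ee_rot: [180.0, 0.1, -0.0]
force: [0.3, -0.0, -1.0]
gripper_width: 55.2
gripper_force: 10.0
```

```bash
python3 -m crank '[{"grip":0.05,"x":0,"y":0,"z":-0.015,"yaw":0},{"grip":0.05,"x":0,"y":0,"z":-0.035,"yaw":0},{"grip":0.05,"x":0,"y":0,"z":-0.055,"yaw":0},{"grip":0.05,"x":-0.002,"y":-0.01,"z":-0.06,"yaw":0},{"grip":0.05,"x":-0.004,"y":-0.029,"z":-0.06,"yaw":0}]'
python3 -m crank '[{"grip":0.05,"x":-0.003,"y":-0.03,"z":0,"yaw":0},{"grip":0.05,"x":-0.005,"y":-0.065,"z":0,"yaw":0},{"grip":0.05,"x":-0.008,"y":-0.1,"z":0,"yaw":0},{"grip":0.05,"x":-0.01,"y":-0.135,"z":0,"yaw":0},{"grip":0.05,"x":-0.012,"y":-0.165,"z":0,"yaw":0}]'
python3 -m crank '[{"grip":0.05,"x":0,"y":-0.015,"z":0,"yaw":0},{"grip":0.05,"x":0,"y":-0.015,"z":0.02,"yaw":0},{"grip":0.05,"x":0,"y":-0.015,"z":0.04,"yaw":0},{"grip":0.05,"x":0,"y":-0.015,"z":0.057,"yaw":0},{"grip":0.05,"x":0,"y":-0.015,"z":0.063,"yaw":0}]'
python3 -m crank '[{"grip":0.05,"x":0,"y":0,"z":0.003,"yaw":0},{"grip":0.05,"x":0,"y":0,"z":0.004,"yaw":0},{"grip":0.05,"x":0,"y":0,"z":0.004,"yaw":0},{"grip":0.085,"x":0,"y":0,"z":0.004,"yaw":0},{"grip":0.085,"x":0,"y":0,"z":0.004,"yaw":0}]'
python3 -m crank '[{"grip":0.085,"x":0,"y":0,"z":0,"yaw":0},{"grip":0.085,"x":0,"y":0,"z":-0.01,"yaw":0},{"grip":0.085,"x":0,"y":0,"z":-0.05,"yaw":0},{"grip":0.085,"x":0,"y":0,"z":-0.09,"yaw":0},{"grip":0.085,"x":0,"y":0,"z":-0.13,"yaw":0}]'
```

```text
time_s: 12.33
ee_pos: [602.7, 87.1, 113.9]
ee_rot: [180.0, -0.2, -0.2]
force: [-0.1, 0.4, -0.7]
gripper_width: 55.2
gripper_force: 10.0
time_s: 12.75
ee_pos: [588.5, 255.5, 111.2]
ee_rot: [-180.0, 0.1, 0.0]
force: [0.5, -0.5, -0.4]
gripper_width: 55.3
gripper_force: 10.0
time_s: 13.17
ee_pos: [587.5, 267.3, 45.8]
ee_rot: [179.9, 0.3, -0.0]
force: [-3.8, 5.3, 13.7]
gripper_width: 55.0
gripper_force: 10.0
time_s: 13.58
ee_pos: [589.9, 267.7, 45.3]
ee_rot: [180.0, -0.0, -0.0]
force: [-0.2, -0.4, 0.0]
gripper_width: 65.3
gripper_force: 0.0
time_s: 14.0
ee_pos: [589.3, 267.5, 176.6]
ee_rot: [180.0, 0.1, -0.0]
force: [2.0, -0.6, -0.0]
gripper_width: 84.9
gripper_force: 0.0
```

```bash
python3 -m crank '[{"grip":0.074,"x":-0.03,"y":0.01,"z":0,"yaw":0},{"grip":0.074,"x":-0.065,"y":0.022,"z":0,"yaw":0},{"grip":0.074,"x":-0.1,"y":0.034,"z":0,"yaw":0},{"grip":0.074,"x":-0.1225,"y":0.0425,"z":0,"yaw":0},{"grip":0.074,"x":-0.1225,"y":0.0425,"z":0,"yaw":0}]'
python3 -m crank '[{"grip":0.074,"x":0,"y":0,"z":0.03,"yaw":0},{"grip":0.074,"x":0,"y":0,"z":0.065,"yaw":0},{"grip":0.074,"x":0,"y":0,"z":0.1,"yaw":0},{"grip":0.074,"x":0,"y":0,"z":0.125,"yaw":0},{"grip":0.074,"x":0,"y":0,"z":0.135,"yaw":0}]'
python3 -m crank '[{"grip":0.045,"x":0,"y":0,"z":0,"yaw":0},{"grip":0.045,"x":0,"y":0,"z":0,"yaw":0},{"grip":0.045,"x":0,"y":0,"z":0,"yaw":0},{"grip":0.045,"x":0,"y":0,"z":0,"yaw":0},{"grip":0.045,"x":0,"y":0,"z":0,"yaw":0}]' 20
python3 -m crank '[{"grip":0.045,"x":0,"y":0,"z":0,"yaw":0},{"grip":0.045,"x":0,"y":0,"z":0,"yaw":0},{"grip":0.045,"x":0,"y":0,"z":0,"yaw":0},{"grip":0.045,"x":0,"y":0,"z":-0.002,"yaw":0},{"grip":0.045,"x":0,"y":0,"z":-0.005,"yaw":0}]'
```

```text
time_s: 14.42
ee_pos: [462.2, 223.3, 175.7]
ee_rot: [179.9, 0.2, 0.0]
force: [0.0, -0.3, -0.2]
gripper_width: 74.2
gripper_force: 0.0
time_s: 14.83
ee_pos: [465.9, 224.6, 37.1]
ee_rot: [179.9, 0.3, -0.0]
force: [-0.1, -0.1, -0.2]
gripper_width: 74.1
gripper_force: 0.0
time_s: 15.25
ee_pos: [468.7, 226.1, 41.7]
ee_rot: [-179.9, -0.2, -0.0]
force: [1.2, 1.2, 3.4]
gripper_width: 51.3
gripper_force: 20.0
time_s: 15.67
ee_pos: [466.6, 225.1, 45.0]
ee_rot: [180.0, 0.1, -0.0]
force: [-0.8, 0.3, -1.4]
gripper_width: 51.5
gripper_force: 20.0
```

```bash
python3 -m crank '[{"grip":0.045,"x":0,"y":0,"z":-0.012,"yaw":0},{"grip":0.045,"x":0,"y":0,"z":-0.035,"yaw":0},{"grip":0.045,"x":0,"y":0,"z":-0.06,"yaw":0},{"grip":0.045,"x":0.002,"y":0.002,"z":-0.075,"yaw":0},{"grip":0.045,"x":0.009,"y":0.007,"z":-0.08,"yaw":0}]'
python3 -m crank '[{"grip":0.045,"x":0.016,"y":0.012,"z":0,"yaw":0},{"grip":0.045,"x":0.036,"y":0.027,"z":0,"yaw":0},{"grip":0.045,"x":0.056,"y":0.042,"z":0,"yaw":0},{"grip":0.045,"x":0.076,"y":0.057,"z":0,"yaw":0},{"grip":0.045,"x":0.096,"y":0.073,"z":0,"yaw":0}]'
python3 -m crank '[{"grip":0.045,"x":0.02,"y":0.016,"z":0,"yaw":0},{"grip":0.045,"x":0.04,"y":0.032,"z":0,"yaw":0},{"grip":0.045,"x":0.058,"y":0.046,"z":0,"yaw":0},{"grip":0.045,"x":0.07,"y":0.054,"z":0,"yaw":0},{"grip":0.045,"x":0.074,"y":0.057,"z":0,"yaw":0}]'
python3 -m crank '[{"grip":0.045,"x":0,"y":0,"z":0.012,"yaw":0},{"grip":0.045,"x":0,"y":0,"z":0.032,"yaw":0},{"grip":0.045,"x":0,"y":0,"z":0.052,"yaw":0},{"grip":0.045,"x":0,"y":0,"z":0.066,"yaw":0},{"grip":0.045,"x":0,"y":0,"z":0.072,"yaw":0}]'
python3 -m crank '[{"grip":0.045,"x":0,"y":0,"z":0.006,"yaw":0},{"grip":0.045,"x":0,"y":0,"z":0.0075,"yaw":0},{"grip":0.045,"x":0,"y":0,"z":0.0075,"yaw":0},{"grip":0.074,"x":0,"y":0,"z":0.0075,"yaw":0},{"grip":0.074,"x":0,"y":0,"z":0.0075,"yaw":0}]'
python3 -m crank '[{"grip":0.074,"x":0,"y":0,"z":0,"yaw":0},{"grip":0.074,"x":0,"y":0,"z":-0.01,"yaw":0},{"grip":0.074,"x":0,"y":0,"z":-0.05,"yaw":0},{"grip":0.074,"x":0,"y":0,"z":-0.09,"yaw":0},{"grip":0.08,"x":0,"y":0,"z":-0.13,"yaw":0}]'
```

```text
time_s: 16.08
ee_pos: [476.5, 218.9, 127.4]
ee_rot: [-179.9, -0.2, 0.0]
force: [0.4, 0.3, -1.2]
gripper_width: 51.5
gripper_force: 20.0
time_s: 16.5
ee_pos: [572.5, 144.0, 123.8]
ee_rot: [180.0, 0.1, -0.0]
force: [-0.9, 1.1, -1.9]
gripper_width: 51.0
gripper_force: 20.0
time_s: 16.92
ee_pos: [647.5, 86.1, 123.4]
ee_rot: [179.9, 0.1, -0.1]
force: [-0.3, 0.8, -1.1]
gripper_width: 51.7
gripper_force: 20.0
time_s: 17.33
ee_pos: [642.7, 88.7, 49.2]
ee_rot: [180.0, 0.4, 0.0]
force: [-0.4, 0.1, -1.5]
gripper_width: 51.6
gripper_force: 20.0
time_s: 17.75
ee_pos: [646.5, 88.7, 45.9]
ee_rot: [-180.0, -0.1, 0.0]
force: [0.1, 0.5, -0.4]
gripper_width: 62.1
gripper_force: 0.0
time_s: 18.17
ee_pos: [645.9, 88.3, 177.3]
ee_rot: [180.0, 0.0, -0.0]
force: [1.0, 0.6, 0.1]
gripper_width: 77.6
gripper_force: 0.0
```

```bash
python3 -m crank '[{"grip":0.08,"x":-0.0204,"y":0.0302,"z":0,"yaw":0},{"grip":0.08,"x":-0.0408,"y":0.0604,"z":0,"yaw":0},{"grip":0.08,"x":-0.0612,"y":0.0906,"z":0,"yaw":0},{"grip":0.08,"x":-0.0816,"y":0.1208,"z":0,"yaw":0},{"grip":0.08,"x":-0.102,"y":0.151,"z":0,"yaw":0}]' >/dev/null
python3 -m crank '[{"grip":0.08,"x":-0.0204,"y":0.0302,"z":0,"yaw":0},{"grip":0.08,"x":-0.0408,"y":0.0604,"z":0,"yaw":0},{"grip":0.08,"x":-0.0612,"y":0.0906,"z":0,"yaw":0},{"grip":0.08,"x":-0.0816,"y":0.1208,"z":0,"yaw":0},{"grip":0.08,"x":-0.102,"y":0.151,"z":0,"yaw":0}]'
python3 -m crank '[{"grip":0.08,"x":0,"y":0,"z":0,"yaw":0},{"grip":0.08,"x":0,"y":0,"z":0.035,"yaw":0},{"grip":0.08,"x":0,"y":0,"z":0.07,"yaw":0},{"grip":0.08,"x":0,"y":0,"z":0.105,"yaw":0},{"grip":0.08,"x":0,"y":0,"z":0.1355,"yaw":0}]'
python3 -m crank '[{"grip":0.045,"x":0,"y":0,"z":0,"yaw":0},{"grip":0.045,"x":0,"y":0,"z":0,"yaw":0},{"grip":0.045,"x":0,"y":0,"z":0,"yaw":0},{"grip":0.045,"x":0,"y":0,"z":0,"yaw":0},{"grip":0.045,"x":0,"y":0,"z":0,"yaw":0}]' 20
python3 -m crank '[{"grip":0.045,"x":0,"y":0,"z":0,"yaw":0},{"grip":0.045,"x":0,"y":0,"z":0,"yaw":0},{"grip":0.045,"x":0,"y":0,"z":0,"yaw":0},{"grip":0.045,"x":0,"y":0,"z":-0.002,"yaw":0},{"grip":0.045,"x":0,"y":0,"z":-0.005,"yaw":0}]'
```

```text
time_s: 19.0
ee_pos: [441.1, -215.0, 176.4]
ee_rot: [179.9, -0.1, 0.0]
force: [-0.7, -0.1, -0.1]
gripper_width: 80.3
gripper_force: 0.0
time_s: 19.42
ee_pos: [442.3, -213.5, 39.1]
ee_rot: [180.0, -0.1, -0.0]
force: [0.5, -0.4, -0.6]
gripper_width: 80.0
gripper_force: 0.0
time_s: 19.83
ee_pos: [443.9, -214.6, 42.2]
ee_rot: [179.8, -0.3, 0.0]
force: [0.4, -1.5, 3.6]
gripper_width: 51.9
gripper_force: 20.0
time_s: 20.25
ee_pos: [441.7, -213.5, 45.4]
ee_rot: [-180.0, 0.0, -0.0]
force: [-1.0, -0.1, -1.6]
gripper_width: 51.6
gripper_force: 20.0
```

```bash
python3 -m crank '[{"grip":0.045,"x":0,"y":0,"z":-0.012,"yaw":0},{"grip":0.045,"x":0,"y":0,"z":-0.035,"yaw":0},{"grip":0.045,"x":0,"y":0,"z":-0.06,"yaw":0},{"grip":0.045,"x":0.003,"y":-0.008,"z":-0.075,"yaw":0},{"grip":0.045,"x":0.01,"y":-0.024,"z":-0.08,"yaw":0}]'
python3 -m crank '[{"grip":0.045,"x":0.012,"y":-0.024,"z":0,"yaw":0},{"grip":0.045,"x":0.024,"y":-0.052,"z":0,"yaw":0},{"grip":0.045,"x":0.036,"y":-0.08,"z":0,"yaw":0},{"grip":0.045,"x":0.048,"y":-0.108,"z":0,"yaw":0},{"grip":0.045,"x":0.06,"y":-0.136,"z":0,"yaw":0}]'
python3 -m crank '[{"grip":0.045,"x":0.013,"y":-0.028,"z":0,"yaw":0},{"grip":0.045,"x":0.026,"y":-0.058,"z":0,"yaw":0},{"grip":0.045,"x":0.039,"y":-0.088,"z":0,"yaw":0},{"grip":0.045,"x":0.053,"y":-0.118,"z":0,"yaw":0},{"grip":0.045,"x":0.064,"y":-0.142,"z":0,"yaw":0}]'
python3 -m crank '[{"grip":0.045,"x":0,"y":0,"z":0.008,"yaw":0},{"grip":0.045,"x":0,"y":0,"z":0.028,"yaw":0},{"grip":0.045,"x":0,"y":0,"z":0.05,"yaw":0},{"grip":0.045,"x":0,"y":0,"z":0.066,"yaw":0},{"grip":0.045,"x":0,"y":0,"z":0.072,"yaw":0}]'
python3 -m crank '[{"grip":0.045,"x":0,"y":0,"z":0.006,"yaw":0},{"grip":0.045,"x":0,"y":0,"z":0.0075,"yaw":0},{"grip":0.045,"x":0,"y":0,"z":0.0075,"yaw":0},{"grip":0.074,"x":0,"y":0,"z":0.0075,"yaw":0},{"grip":0.074,"x":0,"y":0,"z":0.0075,"yaw":0}]'
python3 -m crank '[{"grip":0.074,"x":0,"y":0,"z":0,"yaw":0},{"grip":0.074,"x":0,"y":0,"z":-0.01,"yaw":0},{"grip":0.074,"x":0,"y":0,"z":-0.05,"yaw":0},{"grip":0.074,"x":0,"y":0,"z":-0.09,"yaw":0},{"grip":0.074,"x":0,"y":0,"z":-0.13,"yaw":0}]'
python3 -m crank '[{"grip":0.06,"x":-0.03,"y":0.03,"z":0,"yaw":0},{"grip":0.05,"x":-0.05,"y":0.06,"z":0,"yaw":0},{"grip":0.05,"x":-0.08,"y":0.09,"z":0,"yaw":0},{"grip":0.05,"x":-0.1,"y":0.12,"z":0,"yaw":0},{"grip":0.05,"x":-0.12,"y":0.15,"z":0,"yaw":0}]'
python3 -m crank '[{"grip":0.05,"x":0,"y":0.03,"z":0,"yaw":0},{"grip":0.05,"x":0,"y":0.06,"z":0,"yaw":0},{"grip":0.05,"x":0,"y":0.09,"z":0,"yaw":0},{"grip":0.05,"x":0,"y":0.12,"z":0,"yaw":0},{"grip":0.05,"x":0,"y":0.15,"z":0,"yaw":0}]'
python3 - <<'E'
from h import *
crop('top','pics/g3.png',(225,110,475,310),3)
s=grab_frame('side');cv2.imwrite('pics/s3.png',cv2.convertScaleAbs(cv2.resize(s[100:320,180:460,::-1],None,fx=2.7,fy=2.7,interpolation=2),alpha=1.5))
E
```

```text
time_s: 20.67
ee_pos: [452.8, -190.8, 127.7]
ee_rot: [179.9, -0.2, -0.1]
force: [0.8, -0.7, -1.8]
gripper_width: 51.4
gripper_force: 20.0
time_s: 21.08
ee_pos: [511.8, -52.2, 125.0]
ee_rot: [-180.0, 0.0, -0.0]
force: [0.2, 0.1, -2.7]
gripper_width: 51.6
gripper_force: 20.0
time_s: 21.5
ee_pos: [576.3, 90.6, 124.9]
ee_rot: [-180.0, 0.0, 0.0]
force: [1.9, -1.2, -1.4]
gripper_width: 51.6
gripper_force: 20.0
time_s: 21.92
ee_pos: [573.4, 87.7, 50.2]
ee_rot: [179.9, 0.4, -0.0]
force: [0.2, -0.7, -1.3]
gripper_width: 51.4
gripper_force: 20.0
time_s: 22.33
ee_pos: [576.8, 88.2, 46.3]
ee_rot: [-180.0, -0.1, -0.0]
force: [-0.2, -0.3, 0.8]
gripper_width: 61.8
gripper_force: 0.0
time_s: 22.75
ee_pos: [575.8, 88.3, 177.4]
ee_rot: [180.0, 0.0, -0.0]
force: [0.5, 0.1, -0.5]
gripper_width: 74.1
gripper_force: 0.0
time_s: 23.17
ee_pos: [454.6, -62.6, 176.4]
ee_rot: [180.0, -0.1, 0.0]
force: [0.2, 0.0, -0.1]
gripper_width: 50.0
gripper_force: 0.0
time_s: 23.58
ee_pos: [455.9, -213.3, 176.5]
ee_rot: [180.0, -0.1, -0.0]
force: [-0.4, 0.5, -0.5]
gripper_width: 50.1
gripper_force: 0.0
```

View pics/g3.png

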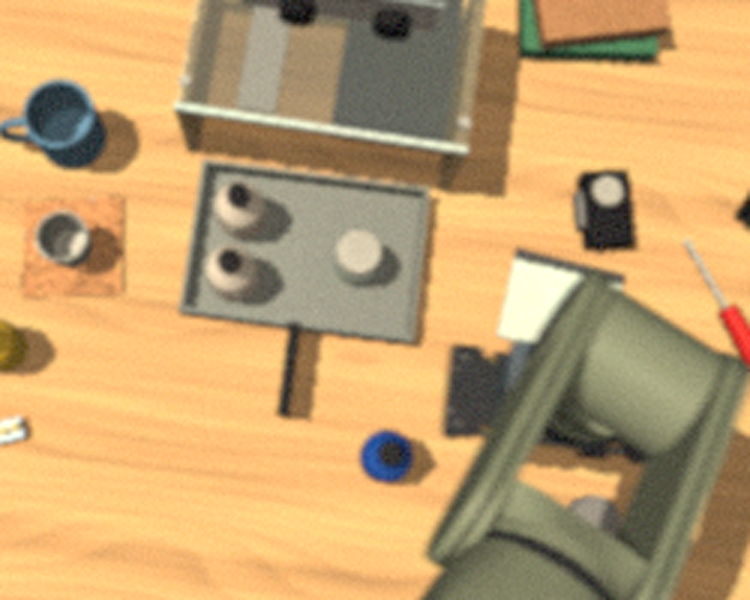

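View pics/s3.png

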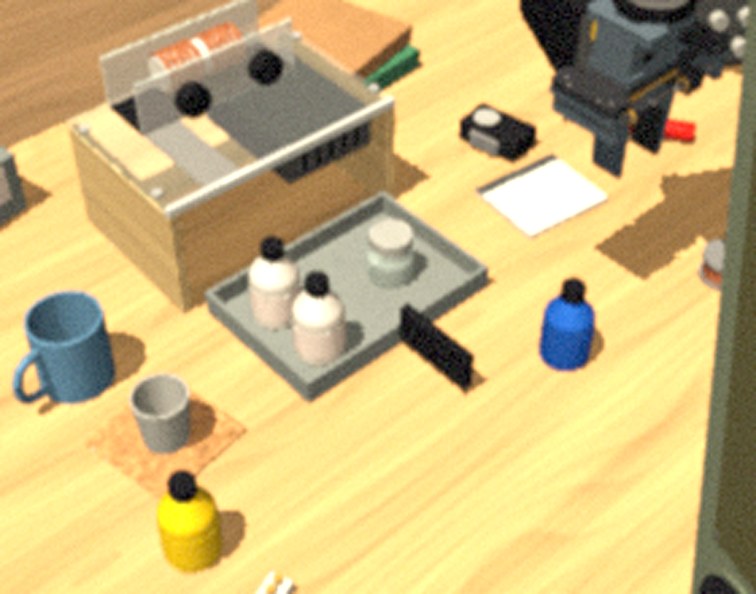

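```bash
python3 -m crank '[{"grip":0.05,"x":0.001,"y":-0.038,"z":0,"yaw":0},{"grip":0.05,"x":0.001,"y":-0.078,"z":0,"yaw":0},{"grip":0.05,"x":0.001,"y":-0.118,"z":0,"yaw":0},{"grip":0.05,"x":0.001,"y":-0.158,"z":0,"yaw":0},{"grip":0.05,"x":0.001,"y":-0.196,"z":0,"yaw":0}]'
python3 -m crank '[{"grip":0.05,"x":0,"y":-0.031,"z":0,"yaw":0},{"grip":0.05,"x":0,"y":-0.031,"z":0.01,"yaw":0},{"grip":0.05,"x":0,"y":-0.031,"z":0.045,"yaw":0},{"grip":0.05,"x":0,"y":-0.031,"z":0.08,"yaw":0},{"grip":0.05,"x":0,"y":-0.031,"z":0.105,"yaw":0}]'
python3 -m crank '[{"grip":0.05,"x":0,"y":0,"z":0.02,"yaw":0},{"grip":0.05,"x":0,"y":0,"z":0.04,"yaw":0},{"grip":0.03,"x":0,"y":0,"z":0.042,"yaw":0},{"grip":0.0,"x":0,"y":0,"z":0.042,"yaw":0},{"grip":0.0,"x":0,"y":0,"z":0.042,"yaw":0}]' 30
python3 -m crank '[{"grip":0.0,"x":0,"y":0,"z":0,"yaw":0},{"grip":0.0,"x":0,"y":0,"z":0,"yaw":0},{"grip":0.0,"x":0,"y":0,"z":0,"yaw":0},{"grip":0.0,"x":0,"y":0,"z":0,"yaw":0},{"grip":0.0,"x":0,"y":0,"z":0,"yaw":0}]' 30
python3 -m crank '[{"grip":0.0,"x":0.001,"y":0,"z":0,"yaw":0},{"grip":0.0,"x":0.003,"y":0,"z":0,"yaw":0},{"grip":0.0,"x":0.006,"y":0,"z":0,"yaw":0},{"grip":0.0,"x":0.01,"y":0,"z":0,"yaw":0},{"grip":0.0,"x":0.015,"y":0,"z":0,"yaw":0}]'
python3 -m crank '[{"grip":0.0,"x":0.005,"y":0,"z":0,"yaw":0},{"grip":0.0,"x":0.01,"y":0,"z":0,"yaw":0},{"grip":0.0,"x":0.015,"y":0,"z":0,"yaw":0},{"grip":0.0,"x":0.02,"y":0,"z":0,"yaw":0},{"grip":0.0,"x":0.025,"y":0,"z":0,"yaw":0}]'
```

```text
time_s: 24.1
ee_pos: [456.5, -13.3, 176.2]
ee_rot: [-180.0, -0.1, -0.0]
force: [0.6, 0.5, -0.1]
gripper_width: 49.9
gripper_force: 0.0
time_s: 24.52
ee_pos: [456.0, 16.4, 69.3]
ee_rot: [-180.0, 0.0, 0.1]
force: [0.4, -0.1, -1.2]
gripper_width: 50.0
gripper_force: 0.0
time_s: 24.93
ee_pos: [457.8, 15.6, 29.5]
ee_rot: [-180.0, -0.1, 0.0]
force: [-0.0, -1.1, -0.7]
gripper_width: 32.8
gripper_force: 0.0
time_s: 25.35
ee_pos: [457.7, 15.3, 29.4]
ee_rot: [180.0, -0.1, -0.0]
force: [-1.6, -0.4, 6.4]
gripper_width: 12.0
gripper_force: 30.0
time_s: 25.77
ee_pos: [461.6, 15.2, 28.5]
ee_rot: [180.0, 1.3, -0.0]
force: [-22.4, 0.1, 25.3]
gripper_width: 12.0
gripper_force: 30.0
time_s: 26.18
ee_pos: [488.5, 15.3, 28.3]
ee_rot: [180.0, 1.1, -0.0]
force: [-18.9, 0.1, 19.6]
gripper_width: 12.1
gripper_force: 30.0
```

```bash
python3 -m crank '[{"grip":0.0,"x":0,"y":0,"z":-0.0005,"yaw":0},{"grip":0.0,"x":0,"y":0,"z":-0.001,"yaw":0},{"grip":0.0,"x":0,"y":0,"z":-0.0015,"yaw":0},{"grip":0.0,"x":0,"y":0,"z":-0.002,"yaw":0},{"grip":0.0,"x":0,"y":0,"z":-0.002,"yaw":0}]'
python3 - <<'E'
from h import *
s=grab_frame('side');cv2.imwrite('pics/s4.png',cv2.convertScaleAbs(cv2.resize(s[100:320,180:460,::-1],None,fx=2.7,fy=2.7,interpolation=2),alpha=1.5))
E
```

```text
time_s: 26.6
ee_pos: [495.8, 15.3, 29.7]
ee_rot: [180.0, 0.2, -0.0]
force: [-2.6, -0.3, -5.0]
gripper_width: 12.1
gripper_force: 30.0
```

View pics/s4.png

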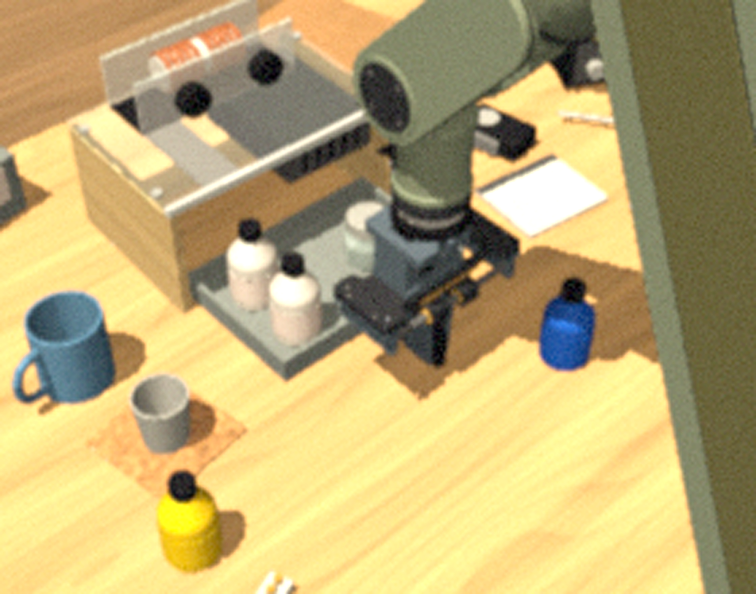

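```bash
python3 -m crank '[{"grip":0.0,"x":0.002,"y":0,"z":0,"yaw":0},{"grip":0.0,"x":0.006,"y":0,"z":0,"yaw":0},{"grip":0.0,"x":0.011,"y":0,"z":0,"yaw":0},{"grip":0.0,"x":0.016,"y":0,"z":0,"yaw":0},{"grip":0.0,"x":0.021,"y":0,"z":0,"yaw":0}]'
python3 -m crank '[{"grip":0.0,"x":0.005,"y":0,"z":0,"yaw":0},{"grip":0.0,"x":0.01,"y":0,"z":0,"yaw":0},{"grip":0.0,"x":0.015,"y":0,"z":0,"yaw":0},{"grip":0.0,"x":0.02,"y":0,"z":0,"yaw":0},{"grip":0.0,"x":0.025,"y":0,"z":0,"yaw":0}]'
python3 -m crank '[{"grip":0.0,"x":0.005,"y":0,"z":0,"yaw":0},{"grip":0.0,"x":0.01,"y":0,"z":0,"yaw":0},{"grip":0.0,"x":0.015,"y":0,"z":0,"yaw":0},{"grip":0.0,"x":0.02,"y":0,"z":0,"yaw":0},{"grip":0.0,"x":0.025,"y":0,"z":0,"yaw":0}]'
```

```text
time_s: 27.07
ee_pos: [519.0, 15.3, 30.4]
ee_rot: [180.0, -0.0, -0.0]
force: [-1.7, -0.5, -6.2]
gripper_width: 12.1
gripper_force: 30.0
time_s: 27.48
ee_pos: [543.6, 15.3, 30.4]
ee_rot: [180.0, -0.0, -0.0]
force: [-2.9, -0.1, -5.5]
gripper_width: 11.9
gripper_force: 30.0
time_s: 27.9
ee_pos: [568.6, 15.3, 30.4]
ee_rot: [180.0, 0.0, -0.0]
force: [-2.5, 0.2, -5.2]
gripper_width: 11.6
gripper_force: 30.0
```

Smooth, low force. Continue to just short of the stop.

```bash
python3 -m crank '[{"grip":0.0,"x":0.005,"y":0,"z":0,"yaw":0},{"grip":0.0,"x":0.01,"y":0,"z":0,"yaw":0},{"grip":0.0,"x":0.015,"y":0,"z":0,"yaw":0},{"grip":0.0,"x":0.02,"y":0,"z":0,"yaw":0},{"grip":0.0,"x":0.025,"y":0,"z":0,"yaw":0}]'
python3 -m crank '[{"grip":0.0,"x":0.005,"y":0,"z":0,"yaw":0},{"grip":0.0,"x":0.01,"y":0,"z":0,"yaw":0},{"grip":0.0,"x":0.014,"y":0,"z":0,"yaw":0},{"grip":0.0,"x":0.018,"y":0,"z":0,"yaw":0},{"grip":0.0,"x":0.022,"y":0,"z":0,"yaw":0}]'
python3 -m crank '[{"grip":0.0,"x":0.003,"y":0,"z":0,"yaw":0},{"grip":0.0,"x":0.006,"y":0,"z":0,"yaw":0},{"grip":0.0,"x":0.008,"y":0,"z":0,"yaw":0},{"grip":0.0,"x":0.01,"y":0,"z":0,"yaw":0},{"grip":0.0,"x":0.012,"y":0,"z":0,"yaw":0}]'
```

```text
time_s: 28.32
ee_pos: [593.6, 15.3, 30.4]
ee_rot: [180.0, 0.0, -0.0]
force: [-3.6, 0.1, -4.0]
gripper_width: 11.3
gripper_force: 30.0
time_s: 28.73
ee_pos: [615.4, 15.3, 30.4]
ee_rot: [180.0, 0.0, -0.0]
force: [-2.3, -0.2, -4.6]
gripper_width: 12.0
gripper_force: 30.0
time_s: 29.15
ee_pos: [627.1, 15.3, 30.5]
ee_rot: [180.0, 0.0, -0.0]
force: [-3.2, 0.7, -4.9]
gripper_width: 11.7
gripper_force: 30.0
```

```bash
python3 -m crank '[{"grip":0.0,"x":0.0015,"y":0,"z":0,"yaw":0},{"grip":0.0,"x":0.003,"y":0,"z":0,"yaw":0},{"grip":0.0,"x":0.0045,"y":0,"z":0,"yaw":0},{"grip":0.0,"x":0.006,"y":0,"z":0,"yaw":0},{"grip":0.0,"x":0.0075,"y":0,"z":0,"yaw":0}]'
python3 -m crank '[{"grip":0.0,"x":0.001,"y":0,"z":0,"yaw":0},{"grip":0.0,"x":0.002,"y":0,"z":0,"yaw":0},{"grip":0.0,"x":0.003,"y":0,"z":0,"yaw":0},{"grip":0.0,"x":0.004,"y":0,"z":0,"yaw":0},{"grip":0.0,"x":0.005,"y":0,"z":0,"yaw":0}]'
```

```text
time_s: 29.57
ee_pos: [634.7, 15.3, 30.4]
ee_rot: [180.0, 0.0, -0.0]
force: [-2.2, -0.3, -5.2]
gripper_width: 11.8
gripper_force: 30.0
time_s: 29.98
ee_pos: [639.6, 15.3, 30.4]
ee_rot: [180.0, 0.0, -0.0]
force: [-3.1, 1.0, -5.1]
gripper_width: 11.9
gripper_force: 30.0
```

```bash
python3 -m crank '[{"grip":0.0,"x":0.001,"y":0,"z":0,"yaw":0},{"grip":0.0,"x":0.002,"y":0,"z":0,"yaw":0},{"grip":0.0,"x":0.003,"y":0,"z":0,"yaw":0},{"grip":0.0,"x":0.004,"y":0,"z":0,"yaw":0},{"grip":0.0,"x":0.005,"y":0,"z":0,"yaw":0}]'
python3 -m crank '[{"grip":0.0,"x":0.001,"y":0,"z":0,"yaw":0},{"grip":0.0,"x":0.002,"y":0,"z":0,"yaw":0},{"grip":0.0,"x":0.002,"y":0,"z":0,"yaw":0},{"grip":0.0,"x":0.003,"y":0,"z":0,"yaw":0},{"grip":0.0,"x":0.003,"y":0,"z":0,"yaw":0}]'
```

```text
time_s: 30.4
ee_pos: [640.9, 16.0, 30.1]
ee_rot: [-179.9, 0.5, -0.1]
force: [-13.5, 2.8, -0.1]
gripper_width: 12.1
gripper_force: 30.0
time_s: 30.82
ee_pos: [641.3, 16.7, 29.2]
ee_rot: [-179.9, 0.8, -0.1]
force: [-17.5, 4.7, -0.2]
gripper_width: 12.1
gripper_force: 30.0
```

```bash
python3 -m crank '[{"grip":0.0,"x":-0.002,"y":0,"z":0,"yaw":0},{"grip":0.0,"x":-0.004,"y":0,"z":0.001,"yaw":0},{"grip":0.0,"x":-0.006,"y":0,"z":0.001,"yaw":0},{"grip":0.03,"x":-0.006,"y":0,"z":0.001,"yaw":0},{"grip":0.05,"x":-0.006,"y":0,"z":0.001,"yaw":0}]'
python3 -m crank '[{"grip":0.05,"x":0,"y":0,"z":0,"yaw":0},{"grip":0.05,"x":0,"y":0,"z":0,"yaw":0},{"grip":0.05,"x":0,"y":0,"z":-0.015,"yaw":0},{"grip":0.05,"x":0,"y":0,"z":-0.05,"yaw":0},{"grip":0.05,"x":-0.01,"y":0,"z":-0.09,"yaw":0}]'
python3 -m crank '[{"grip":0.05,"x":-0.03,"y":0,"z":-0.03,"yaw":0},{"grip":0.05,"x":-0.06,"y":0,"z":-0.06,"yaw":0},{"grip":0.05,"x":-0.085,"y":0.03,"z":-0.06,"yaw":0},{"grip":0.05,"x":-0.11,"y":0.06,"z":-0.06,"yaw":0},{"grip":0.05,"x":-0.13,"y":0.09,"z":-0.06,"yaw":0}]'
python3 -m crank '[{"grip":0.05,"x":-0.02,"y":0.03,"z":0,"yaw":0},{"grip":0.05,"x":-0.04,"y":0.06,"z":0,"yaw":0},{"grip":0.05,"x":-0.04,"y":0.09,"z":0,"yaw":0},{"grip":0.05,"x":-0.04,"y":0.12,"z":0,"yaw":0},{"grip":0.05,"x":-0.04,"y":0.15,"z":0,"yaw":0}]'
python3 - <<'E'
from h import *
t=grab_frame('top');s=grab_frame('side')
r=lambda a,f:cv2.resize(a,None,fx=f,fy=f,interpolation=2)
H=np.zeros((600,800,3),np.uint8);a=r(t[75:215,225:395,::-1],2.35);b=r(s[100:320,180:380,::-1],2)
H[:a.shape[0],:a.shape[1]]=a;H[:b.shape[0],400:800]=b
cv2.imwrite('pics/f.png',cv2.convertScaleAbs(H[:440],alpha=1.6))
E
```

```text
time_s: 31.23
ee_pos: [644.5, 15.2, 31.1]
ee_rot: [180.0, -0.4, 0.0]
force: [0.6, 0.2, 0.5]
gripper_width: 22.5
gripper_force: 0.0
time_s: 31.65
ee_pos: [632.2, 15.2, 118.7]
ee_rot: [180.0, 0.1, -0.0]
force: [1.5, -0.4, 0.5]
gripper_width: 49.4
gripper_force: 0.0
time_s: 32.07
ee_pos: [500.6, -75.3, 181.0]
ee_rot: [179.9, -0.2, 0.1]
force: [0.2, -0.8, 0.1]
gripper_width: 49.8
gripper_force: 0.0
time_s: 32.48
ee_pos: [461.7, -226.6, 180.6]
ee_rot: [179.9, -0.2, -0.0]
force: [0.7, 0.1, -1.1]
gripper_width: 50.1
gripper_force: 0.0
```

View pics/f.png

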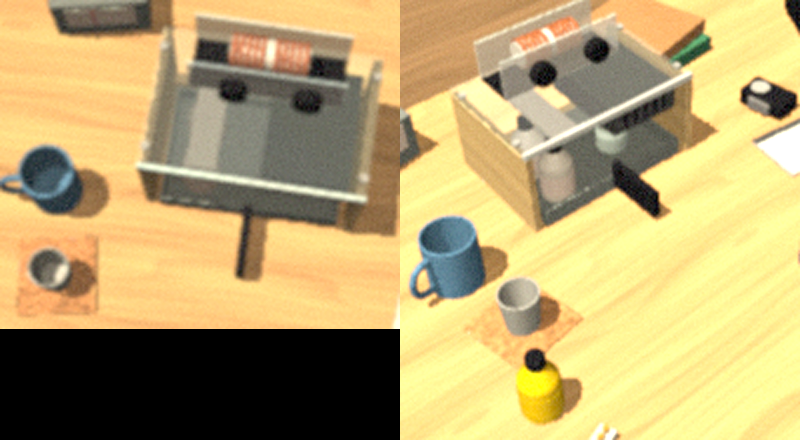

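```bash
python3 - <<'E'
from h import *
T=lambda p,z:w('top',*px(p,(225,75),2.35),z)
S=lambda p,z:w('side',*px((p[0]-400,p[1]),(180,100),2),z)
print('tip',T((240,273),55),S((659,199),55),'front',T((160,200),30),T((337,220),30))
print('tin',T((50,269),64),S((519,293),64),'edge',T((142,168),143),T((366,196),143))
E
```

```text
tip [613.7  14.2] [604.4  21.9] front [708.4 139.2] [ 712.4 -108.5]
tin [583.3 265.3] [583.5 268.9] edge [712.3 153.6] [ 713.1 -132.1]
```

```bash
python3 -c "
from workcell import *
print(job_done())"
```

```text
the job is handed in; nothing more can be done
None
```

I handed the job in: the tray is pushed home against the stop with both white bottles and the one jar standing in it. The tin is on the mat about 6 mm from its centre, and I touched nothing else; no verdict was shown.

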